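# Uncap the chassis post and hold the transformer bracket level over it

## Task

Take the loose black cap off the post in the amplifier chassis and set it, open side down, fully into the round recess of the grey holder block. Then pick up the transformer bracket by its balance point and hold it level and still about 5 cm above the top of the post, lined up for lowering: its eye centred over the post and its transformer over the two seat rails, never touching the chassis with it. Finish while still holding it there, without putting it down or letting go, and leave the can, mug and screwdriver where they are.

Things in the scene. Friction and masses are not known exactly. Their poses are not given: they have to be found in the camera images.
- chassis: Fixed open aluminium tray, 310 (x) x 100 (y) x 25 mm high, walls and floor 3 mm, low circuit board inside. Origin: centre of the underside; x along its length from the post towards the seat rails, z up. A round steel post, 18 mm thick, its top 66 mm above the table, stands at x = -115 mm; the transformer's seat is at x = +115 mm.
- post_top (a point): Centre of the top of the chassis post; axes as the chassis.
- seat (a point): Centre of the transformer's seat, 230 mm from the post: midway between two dark rails, 60 long and 10 wide, at y = +-19 mm, tops 26 mm above the table, at the height of this point; axes as the chassis.
- cap: Loose black plastic cap, a round cup upside down over the post: outer diameter 32 mm, height 40, wall 4, top 6 thick, inside diameter 24, 30 g. It hangs on the post top with a few mm of play, its rim 32 mm and its top 72 mm above the table. Origin: centre of the open lower rim; z up through the closed top.
- holder: Fixed grey plastic block 85 x 85 x 30 mm with one round recess in the middle of its top, 37 mm in diameter, 16 mm deep, rim chamfered 2 mm. Origin: centre of the underside, z up. A seated cap stands 24 mm proud of it.
- recess (a point): Centre of the recess's floor, 14 mm above the table, 16 mm below the block's top; the centre of the seated cap's lower rim comes here.
- bracket: Loose cast aluminium bracket lying flat, 0.55 to 0.9 kg. Origin: underside, midway between eye and transformer; x along it towards the transformer, z up. A flange 30 mm wide, 6 thick carries an upright web 10 mm thick (across y), x = -90 to +88 mm, top 40 mm above the underside: grip it by the web, from above. The heavy transformer puts the balance point at x = +60 mm.
- balance (a point): The bracket's balance point: on the web, at the bracket's x = +60 mm (28 mm from the transformer's near face, 175 mm from the eye), y = 0, 30 mm above the underside, 10 mm below the web's top; axes as the bracket.
- eye (a point): Centre of the bracket's eye, at the underside, at the bracket's x = -115 mm: 42 mm across, hole about 26 mm, 10 mm thick; axes as the bracket.
- transformer (a point): Point of the bracket's underside below the middle of the transformer, at its x = +115 mm. Dark core 54 (x) x 46 (y) mm, top 46 mm above the underside; copper windings bulge to 58 mm in y. Axes as the bracket.
- spray_can: Bystander: standing can, 52 mm in diameter, 150 mm tall, origin at the centre of its underside. Leave alone.
- mug: Bystander: white mug, 80 mm in diameter, 92 mm tall, origin at the centre of its underside. Leave alone.
- screwdriver: Bystander: screwdriver, 200 mm long, red handle 25 mm thick, lying beyond the bracket along its own x (tip to +x), origin near its middle. Leave alone.
There are look-alikes about, which are no part of the job. Of the things shaped like the cap, the black one is meant. There is more than one size of the holder; the job needs the smaller.

How it is judged:
On the way, in this order (a step that is already met when the one before it is completed fails the run):
1. the cap stands upright, fully down in the recess of the holder, and is let go (horizontal distance between cap and recess below 0.006 m and z of cap in the frame of recess between -0.003 and 0.004 m and angle between cap's own z axis and vertical below 0.12 rad and contact force between cap and the fingers below 0.1 N and linear speed of cap below 0.03 m/s), for 0.2 s.
2. the bracket is lifted clear, level, gripped at its balance point (contact force between bracket and the fingers above 1 N and x of the grasp point in the frame of balance between -0.022 and 0.022 m and angle between bracket's own z axis and vertical below 0.1 rad and height (world z) of balance above 0.07 m), for 0.2 s.
At the end, for the whole second after the job is handed in: Bracket held within 22 mm of its balance point, level to 0.10 rad, still; underside 20 to 85 mm above the post top; eye and transformer within 15 mm sideways of post and seat; chassis not touched; cap let go upright in the recess, within 6 mm of centre and 4 mm of fully down (all of step 1 and contact force between bracket and the fingers above 1 N and x of the grasp point in the frame of balance between -0.022 and 0.022 m and angle between bracket's own z axis and vertical below 0.1 rad and horizontal distance between eye and post_top below 0.015 m and horizontal distance between transformer and seat below 0.015 m and z of eye in the frame of post_top between 0.02 and 0.085 m and contact force between bracket and chassis below 0.1 N and linear speed of bracket below 0.03 m/s); the arm keeps its last pose, push and grip.
It fails at once if the bracket touches the chassis (contact force between bracket and chassis above 1 N).
It fails at once if the spray can is moved by more than 30 mm (distance of spray_can from where it was at the start of the episode above 0.03 m).
It fails at once if the mug is moved by more than 30 mm (distance of mug from where it was at the start of the episode above 0.03 m).
It fails at once if the screwdriver is moved by more than 30 mm (distance of screwdriver from where it was at the start of the episode above 0.03 m).
It also fails if it takes over 54 s, if anything falls off the work surface, if the arm or the gripper's body presses on something with over 40 N, if the wrist force passes 120 N, or if a joint passes its speed limit or range.

## Robot

A 7-joint arm with a two-finger parallel gripper is mounted at the origin on the work surface. World frame = base frame: x ahead of the robot, y to its left, z up, the work surface at z = 0. Lengths are in m, angles in rad, forces in N, time in s.
With the tool pointing down it reaches from about 0.425 to 1.025 m from the base axis. Payload 9.4 kg.
Tool frame: the origin (TCP) lies on the centre line of the jaws, within the pads' length; the fingertips stand 25 mm ahead of it and the grasp point (between the pads) lies 6 mm ahead of it; z points along the fingers, y is the line along which they close (so a half turn about z gives the same grasp; the last joint's range is limited). The gripper opens to 93 mm and grips with 3 to 60 N. Pads are 15 mm wide; open, the fingers measure 128 mm over their backs; the gripper's body (75 mm by 188 mm) begins 65 mm behind the grasp point.
Start: joints at [-1.279, 0.599, -0.003, 1.599, 0.002, 0.943, -0.08], TCP at [0.261, 0.676, 0.223] pointing down, gripper open.
Joint ranges: [-2.57, 2.57], [-0.35, 1.97], [-1.29, 1.29], [0.11, 2.56], [-1.05, 4.19], [0.11, 1.86], [-2.63, 2.63]. Speed limits (rad/s): [2.22, 2.22, 3.01, 3.01, 3.14, 3.14, 3.14].

## Interface

Orientations are given as a unit quaternion [x, y, z, w].
In Python, from bench import * gives the robot as it stands.
- The arm moves only by the tool jog_arm, never from a script. Its argument "series" is one flat list of numbers, 7 for each row, row after row: the shift along the tool's x, y, z in m, then the turn, a rotation vector about the tool's x, y, z in rad, then the opening, from 0 (shut) to 1 (fully open). In form: [x, y, z, rx, ry, rz, fingers, x, y, z, rx, ry, rz, fingers, ...]. A call has exactly 5 rows; each row is the pose to reach, as a shift and turn from the pose commanded when the call began, along the tool's axes at that moment; what a row does not reach only later rows make up. A row lasts 1/12 s, in which the tool goes at most 41.7 mm and 7.16 degrees, less where a joint would pass 70% of its speed; a pose out of reach is approached as far as the arm can. A call with a gripper value outside its range is refused whole. The fingers move at their own pace and stop on an object; "force" is the grip in N (left out, the last holds). Time passes only in rows, so rows that repeat a pose let the fingers close, or fill a call up. It gives the time, the measured TCP pose, the force, the opening and the grip force at its end, in the units of the state.
- state(): the state, without advancing time (a new reading comes with each control period).
- get_image(name): name is "side" or "top" or "wrist"; returns a dict with "frame" (384x512x3 uint8, red, green, blue), "fx", "fy", "cx", "cy" (pixels), "R" (3x3) and "t" (3): a world point X has camera coordinates R X + t; the wrist camera has in their place "T_tool_cam" (4x4, takes a point from camera to tool coordinates, whose origin is the TCP and whose axes are the flange's). Camera axes: x right, y down, z forward; pixel columns grow to the right and rows downward; lengths in m; the calibration is good to about 2 mm. A picture is of the moment at which its call begins: read the wrist's pose just before it. There is no depth.
- finish_job(): hands the job in; it is judged then, once.
The state is a dict: "time": time; "joints": joint angles; "qvel": joint speeds; "effort": joint torques, N m; "tool_pos": TCP position; "tcp_rot": TCP orientation; "wrist_force": force on the tool from outside, world axes, zero at the start; "moment": the same for the moment, N m; "grip_width": finger opening in m; "grip_force": force on a finger pad.
Only numpy, scipy, OpenCV 4.12 (cv2) and the standard library are available. Lean on these libraries where they do the work, as an engineer would, in place of code of your own. Each camera call takes 0.05 s, during which the arm holds its last target. There are 200 camera calls.

## Working session

There is one attempt and no reset: what is moved stays moved. The work goes in short steps, Python scripts to look and compute and a tool call to move; the robot and the scene stay as the last step left them, time stands still between calls to the robot, and variables do not carry over. Pictures are saved under pics/ and viewed, at most 10 in all, crops included, and the job is handed in when it is done.

Besides the shell and the picture viewer there is one more tool, called after "Call:" in YAML: its name, and indented under it one key for each argument. jog_arm: Moves the arm, as the interface text tells. Its arguments: {"type":"object","properties":{"series":{"type":"array","items":{"type":"number"}},"force":{"type":"number"}},"required":["series"]}

```bash
mkdir -p pics; ls
cat > h.py <<'E'
import numpy as np, cv2
from bench import *
from scipy.spatial.transform import Rotation as Ro
def ray(c,u,v,z):
    R=np.array(c["R"]);t=np.array(c["t"])
    o=-R.T@t; d=R.T@np.array([(u-c["cx"])/c["fx"],(v-c["cy"])/c["fy"],1])
    return o+d*(z-o[2])/d[2]
def grab(n,save=None):
    s=state();c=get_image(n)
    if n=="wrist":
        T=np.eye(4);T[:3,:3]=Ro.from_quat(s["tcp_rot"]).as_matrix();T[:3,3]=s["tool_pos"]
        M=np.linalg.inv(T@np.array(c["T_tool_cam"]));c["R"]=M[:3,:3];c["t"]=M[:3,3]
    if save: cv2.imwrite("pics/"+save,c["frame"][:,:,::-1])
    return c
def proj(c,X):
    p=np.array(c["R"])@np.array(X)+np.array(c["t"]);return np.array([c["fx"]*p[0]/p[2]+c["cx"],c["fy"]*p[1]/p[2]+c["cy"]])
E
python3 - <<'E'
from h import *
import pickle
d={n:grab(n,n+"0.png") for n in("top","side")}
pickle.dump(d,open("d.pkl","wb"))
for n in d: print(n,-np.array(d[n]["R"]).T@np.array(d[n]["t"]))
s=state();print(s["time"],s["tcp_rot"],s["tool_pos"])
print(np.array(get_image("wrist")["T_tool_cam"]).round(3))
E
```

```text
pics
top [ 0.35022459 -0.01263728  1.23838277]
side [ 0.25806529 -0.9402018   0.94641986]
0.1 [ 1.83340048e-01  9.83049302e-01 -7.01938806e-04 -6.18319230e-05] [0.26120806 0.67583748 0.22225752]
[[ 0.    -0.968 -0.252  0.07 ]
 [ 1.     0.     0.    -0.001]
 [-0.    -0.252  0.968 -0.161]
 [ 0.     0.     0.     1.   ]]
```

View pics/top0.png

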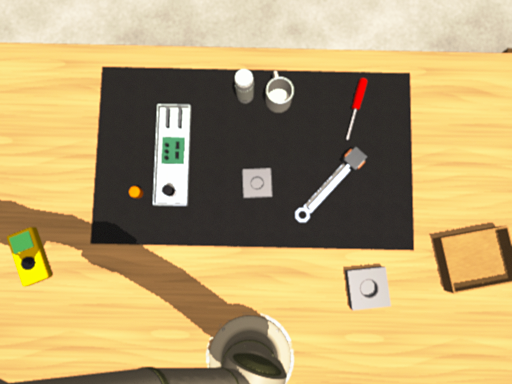

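View pics/side0.png

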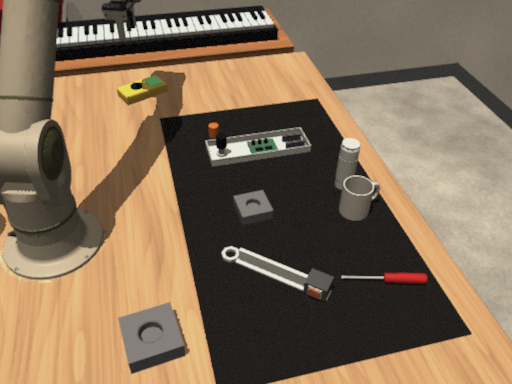

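Top view: the black cap is on the chassis post at (168,190). Look-alikes are the orange cap at (134,192) and the black knob on the yellow box at (28,263). The small holder is at (257,183) and the larger one at (368,288). The bracket's eye is at (302,215) and its transformer at (355,158). I choose (168,190) and (257,183), and will check them in a crop.

Run:
```python
from h import *
import pickle
d=pickle.load(open("d.pkl","rb"));c=d["top"];f=c["frame"]
cr=f[90:230,120:380,::-1];cv2.imwrite("pics/crop.png",cv2.resize(cr,None,fx=3,fy=3,interpolation=cv2.INTER_CUBIC))
g=cv2.cvtColor(f,cv2.COLOR_RGB2GRAY)
m=(g>70).astype(np.uint8);m[:70]=0;m[242:]=0;m[:,:106]=0;m[:,408:]=0
n,l,st,ce=cv2.connectedComponentsWithStats(m)
for i in range(1,n):
    if st[i,4]>30:
        cn=cv2.findContours((l==i).astype(np.uint8),0,2)[0][0];r=cv2.minAreaRect(cn);b=cv2.boxPoints(r)
        print(i,st[i],r)
        if st[i,4]>500:
            print([ray(c,*p,0.028)[:2].round(3).tolist() for p in b])
for nm,u,v,z in[("cap",168,190,.072),("orange",134,192,.04),("holder",257,183,.03),("big",368,288,.03),("eye",302,215,.01),("trafo",355,158,.046),("can",243,75,.15),("mug",279,90,.092)]:
    print(nm,ray(c,u,v,z).round(3))
```

```text
1 [ 234   70  174   43 1864] ((320.5, 91.0), (42.0, 173.0), 90.0)
[[0.864, 0.067], [0.876, -0.471], [0.741, -0.469], [0.73, 0.064]]
2 [346  78  22  63 314] ((356.169189453125, 109.046142578125), (6.314816951751709, 64.55146026611328), 15.255120277404785)
3 [ 152  103   40  104 3591] ((171.39727783203125, 154.444091796875), (36.29187774658203, 103.98326110839844), 1.9978798627853394)
[[0.436, 0.303], [0.757, 0.308], [0.755, 0.196], [0.434, 0.194]]
4 [ 294  147   74   76 1282] ((328.2281494140625, 184.78555297851562), (20.524065017700195, 95.46192169189453), 44.49296569824219)
[[0.427, -0.104], [0.639, -0.306], [0.595, -0.35], [0.385, -0.148]]
5 [242 167  31  32 915] ((256.7405700683594, 182.53302001953125), (30.232309341430664, 30.275745391845703), 87.51044464111328)
[[0.556, 0.038], [0.562, -0.053], [0.47, -0.059], [0.464, 0.032]]
6 [128 186  14  12 137] ((134.5, 191.5), (11.0, 13.0), 90.0)
cap [0.479 0.246 0.072]
orange [0.475 0.354 0.04 ]
holder [ 0.511 -0.011  0.03 ]
big [ 0.208 -0.343  0.03 ]
eye [ 0.419 -0.15   0.01 ]
trafo [ 0.59  -0.303  0.046]
can [0.798 0.034 0.15 ]
mug [ 0.779 -0.07   0.092]
```

View pics/crop.png

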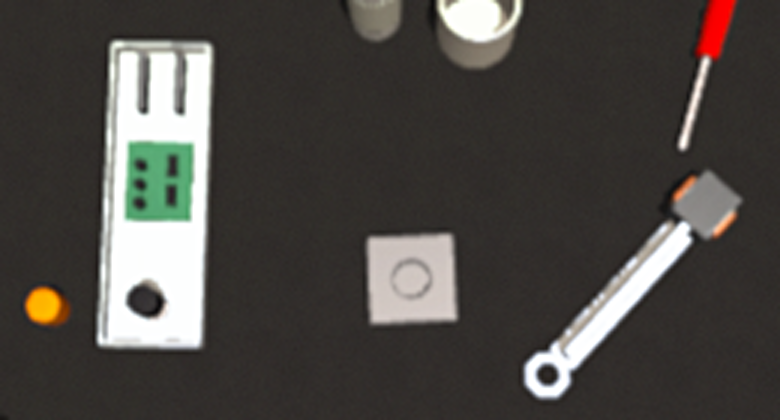

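The crop confirms it: the black cap stands in the chassis tray (crop 146,299), the orange one beside the tray. The small holder is at crop (411,278).

```bash
cat >> h.py <<'E'
def go(x,y,z,yaw):
    """tool-frame shift & turn to TCP x,y,z, tool y at yaw (deg), pointing down"""
    s=state();R=Ro.from_quat(s["tcp_rot"]);a=np.radians(yaw)
    Y=np.array([np.cos(a),np.sin(a),0]);Z=np.array([0,0,-1.]);T=Ro.from_matrix(np.c_[np.cross(Y,Z),Y,Z])
    print("t",s["time"],"tcp",np.round(s["tool_pos"],4),"go",R.inv().apply(np.array([x,y,z])-s["tool_pos"]).round(4),(R.inv()*T).as_rotvec().round(4))
E
python3 -c "
from h import *
go(.479,.246,.21,90)"
```

```text
t 0.15 tcp [0.2612 0.6759 0.2223] go [-0.3581 -0.3225  0.0128] [-1.200e-03 -1.000e-04 -3.687e-01]
```

Call:
jog_arm:
  series: [-0.029,-0.026,0,0,0,-0.12,1,-0.058,-0.052,0,0,0,-0.24,1,-0.087,-0.078,0,0,0,-0.369,1,-0.116,-0.104,0,0,0,-0.369,1,-0.145,-0.13,0.01,0,0,-0.369,1]
  force: 20

```text
time: 0.57
tool_pos: [0.3508, 0.5016, 0.2142]
tcp_rot: [-0.001, 1.0, 0.001, 0.001]
wrist_force: [1.2, 0.2, 0.1]
grip_width: 0.0929
grip_force: 0.0
```

```bash
python3 -c "
from h import *
go(.479,.246,.21,90)"
```

```text
t 0.5667 tcp [0.3508 0.5016 0.2142] go [-0.1279 -0.2558  0.0039] [0.002  0.0012 0.0013]
```

Call:
jog_arm:
  series: [-0.018,-0.036,0,0,0,0,1,-0.036,-0.072,0,0,0,0,1,-0.054,-0.108,0,0,0,0,1,-0.072,-0.144,0,0,0,0,1,-0.09,-0.18,0,0,0,0,1]

```text
time: 0.98
tool_pos: [0.4403, 0.3209, 0.213]
tcp_rot: [-0.0, 1.0, -0.0, 0.0]
wrist_force: [0.6, -0.4, -0.1]
grip_width: 0.0932
grip_force: 0.0
```

Call:
jog_arm:
  series: [-0.018,-0.036,0,0,0,0,1,-0.036,-0.07,0,0,0,0,1,-0.036,-0.07,0,0,0,0,1,-0.036,-0.07,0,0,0,0,1,-0.036,-0.07,0,0,0,0,1]

```text
time: 1.4
tool_pos: [0.4756, 0.2532, 0.213]
tcp_rot: [0.0, 1.0, 0.0, -0.0]
wrist_force: [-0.1, 0.8, -0.5]
grip_width: 0.0929
grip_force: 0.0
```

```bash
python3 -c "
from h import *
import pickle
c=grab('wrist','w1.png');pickle.dump(c,open('w1.pkl','wb'))
go(.479,.246,.21,90)
print(proj(c,[.479,.246,.072]))"
```

```text
t 1.45 tcp [0.4752 0.254  0.213 ] go [-0.0038 -0.008   0.003 ] [ 0.0006 -0.0003  0.0017]
[248.4678896  181.81715637]
```

View pics/w1.png

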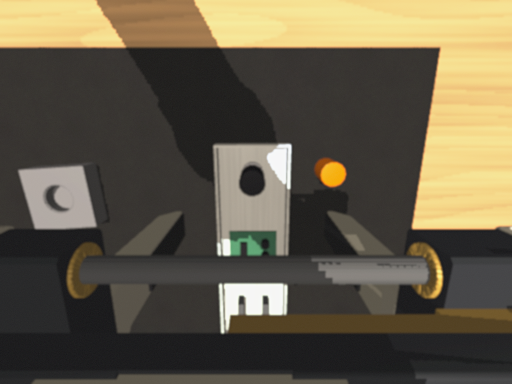

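Wrist view: the black cap at about (252,181) on the post, orange decoy at (333,173), holder recess at about (61,197), and the rails at (242,305) and (266,305).

Run:
```python
from h import *
import pickle
c=pickle.load(open('w1.pkl','rb'));f=c['frame'];g=cv2.cvtColor(f,cv2.COLOR_RGB2GRAY)
m=np.zeros_like(g);m[155:205,225:280]=(g[155:205,225:280]<60)
n,l,st,ce=cv2.connectedComponentsWithStats(m);i=1+np.argmax(st[1:,4]);x,y,w,h,a=st[i];print(st[i])
for r in range(y,y+h,3): q=np.where(l[r]==i)[0];print(r,q.min(),q.max(),end='; ')
print()
# edges of rim: far edge and widest row
print("far edge",ray(c,x+w/2-.5,y+h-.5,.072), "left/right",ray(c,x-.5,y+h-w/2,.072),ray(c,x+w-.5,y+h-w/2,.072))
# rails
r=f[285:312,236:275].astype(int);gg=g[285:320,222:290]
for row in (290,300,308): print(row,g[row,225:288].tolist())
# chassis sides
for row in (165,215): print(row,g[row,205:222].tolist(),g[row,282:298].tolist())
m=((g>110)&(f.max(2).astype(int)-f.min(2)<40)).astype(np.uint8)
hm=np.zeros_like(m);hm[150:225,15:105]=1;m*=hm
cn=max(cv2.findContours(m,0,2)[0],key=cv2.contourArea);b=cv2.minAreaRect(cn);print(b)
print(g[197,20:110].tolist())
```

```text
[240 166  24  29 567]
166 249 255; 169 244 260; 172 242 261; 175 242 262; 178 241 262; 181 240 263; 184 240 263; 187 241 263; 190 243 261; 193 246 258; 
far edge [0.49431255 0.24948265 0.072     ] left/right [0.48041662 0.23558508 0.072     ] [0.48040523 0.26343889 0.072     ]
290 [231, 248, 247, 246, 246, 246, 246, 246, 246, 246, 246, 246, 246, 246, 246, 246, 246, 246, 246, 246, 246, 246, 246, 246, 246, 246, 246, 246, 246, 246, 246, 246, 246, 246, 246, 246, 246, 246, 246, 246, 246, 246, 246, 246, 246, 246, 246, 246, 246, 246, 246, 246, 246, 246, 246, 247, 247, 240, 208, 222, 247, 243, 161]
300 [231, 247, 247, 246, 246, 246, 246, 246, 246, 246, 246, 249, 245, 176, 88, 53, 52, 54, 73, 119, 179, 235, 248, 247, 246, 246, 246, 246, 246, 246, 246, 246, 246, 246, 246, 248, 247, 192, 102, 55, 51, 53, 73, 144, 231, 249, 247, 246, 246, 246, 246, 246, 246, 246, 246, 247, 248, 239, 204, 221, 241, 220, 130]
308 [227, 248, 247, 246, 246, 246, 246, 246, 246, 246, 246, 248, 244, 188, 131, 124, 127, 123, 110, 112, 166, 234, 249, 247, 246, 246, 246, 246, 246, 246, 246, 246, 246, 246, 246, 248, 245, 2
[... 253 characters left out ...]
4, 105, 55, 50, 53, 54, 54, 54]
215 [53, 53, 53, 53, 54, 55, 55, 54, 51, 53, 77, 123, 155, 148, 119, 119, 147] [164, 160, 141, 118, 131, 154, 140, 91, 43, 29, 31, 33, 32, 33, 30, 34]
((56.54568099975586, 196.63958740234375), (60.06126022338867, 73.2419662475586), 85.91438293457031)
[52, 52, 50, 50, 64, 100, 142, 167, 173, 172, 172, 172, 172, 172, 173, 172, 173, 173, 172, 174, 172, 172, 162, 143, 125, 105, 74, 54, 52, 51, 54, 52, 57, 86, 131, 165, 174, 173, 174, 173, 172, 172, 173, 173, 173, 173, 173, 173, 173, 173, 172, 172, 168, 168, 172, 173, 173, 173, 173, 172, 173, 173, 172, 173, 173, 172, 174, 175, 168, 142, 97, 59, 51, 53, 52, 52, 54, 53, 53, 52, 53, 52, 49, 41, 43, 51, 55, 53, 54, 54]
```

Call:
jog_arm:
  series: [-0.004,-0.004,0.035,0,0,0,1,-0.004,-0.004,0.07,0,0,0,1,-0.004,-0.004,0.105,0,0,0,1,-0.004,-0.004,0.13,0,0,0,1,-0.004,-0.004,0.137,0,0,0,1]

```text
time: 1.87
tool_pos: [0.4773, 0.2499, 0.0725]
tcp_rot: [-0.002, 1.0, -0.001, -0.002]
wrist_force: [-0.2, 0.1, 0.3]
grip_width: 0.0931
grip_force: 0.0
```

Call:
jog_arm:
  series: [0,0,0,0,0,0,0.2,0,0,0,0,0,0,0.2,0,0,0,0,0,0,0.2,0,0,0,0,0,0,0.2,0,0,0,0,0,0,0.2]
  force: 15

```text
time: 2.28
tool_pos: [0.4805, 0.2492, 0.0775]
tcp_rot: [-0.0, 1.0, 0.001, 0.001]
wrist_force: [1.2, 0.7, -0.1]
grip_width: 0.0647
grip_force: 0.0
```

Call:
jog_arm:
  series: [0,0,0,0,0,0,0.1,0,0,0,0,0,0,0.1,0,0,0,0,0,0,0.1,0,0,0,0,0,0,0.1,0,0,0,0,0,0,0.1]

```text
time: 2.7
tool_pos: [0.4798, 0.2487, 0.0761]
tcp_rot: [-0.0, 1.0, 0.0, 0.0]
wrist_force: [0.1, 0.5, -0.1]
grip_width: 0.0312
grip_force: 6.1
```

Call:
jog_arm:
  series: [0,0,0,0,0,0,0.1,0,0,-0.02,0,0,0,0.1,0,0,-0.05,0,0,0,0.1,0,0,-0.085,0,0,0,0.1,0,0,-0.12,0,0,0,0.1]
  force: 15

```text
time: 3.12
tool_pos: [0.4792, 0.2484, 0.197]
tcp_rot: [-0.0, 1.0, -0.0, -0.001]
wrist_force: [1.3, 0.1, 0.0]
grip_width: 0.0094
grip_force: 0.0
```

Call:
jog_arm:
  series: [0,-0.03,0,0,0,0,0.1,0,-0.06,0,0,0,0,0.1,-0.01,-0.09,0,0,0,0,0.1,-0.01,-0.12,0,0,0,0,0.1,-0.01,-0.13,0,0,0,0,0.1]

```text
time: 3.53
tool_pos: [0.4897, 0.1142, 0.196]
tcp_rot: [0.002, 1.0, -0.001, -0.0]
wrist_force: [-0.5, -0.6, -0.2]
grip_width: 0.0092
grip_force: 0.0
```

```bash
python3 -c "
from h import *
import pickle
c=grab('wrist','w2.png');pickle.dump(c,open('w2.pkl','wb'))
go(.511,-.011,.15,90);print(state()['grip_width'])
print(proj(c,[.479,.249,.066]),proj(c,[.511,-.011,.03]),proj(c,[.7,.249,.026]))"
```

```text
t 3.5833 tcp [0.4896 0.1141 0.196 ] go [-0.0221 -0.1249  0.0462] [-0.002  -0.0007 -0.005 ]
0.009265669546253333
[376.97340351 171.42879373] [156.29344421 191.21682132] [347.9344229  314.94778467]
```

View pics/w2.png

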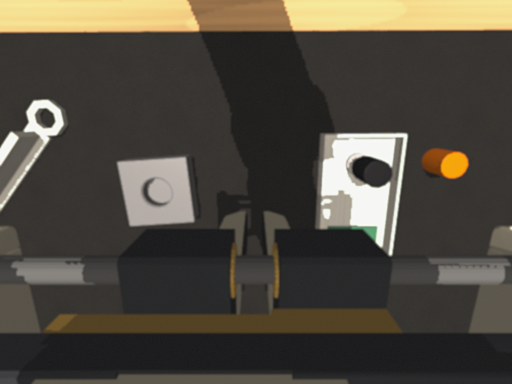

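Wrist view: the grip slipped. The cap is still on the post at about (377,171), and the fingers are empty. The recess is at about (160,191). I'll measure both and regrip with more force.

Run:
```python
from h import *
import pickle
c=pickle.load(open('w2.pkl','rb'));f=c['frame'];g=cv2.cvtColor(f,cv2.COLOR_RGB2GRAY)
m=np.zeros_like(g);m[150:190,345:396]=(g[150:190,345:396]<90)
n,l,st,ce=cv2.connectedComponentsWithStats(m);i=1+np.argmax(st[1:,4]);x,y,w,h,a=st[i];print(st[i])
q=ray(c,x+w-.5,y+h/2+2,.072);print("right edge y",q, "bottom edge",ray(c,378,y+h-.5,.072))
# holder top face
hs=cv2.cvtColor(f,cv2.COLOR_RGB2GRAY);m=np.zeros_like(g);m[145:235,105:205]=hs[145:235,105:205]>135
cn=max(cv2.findContours(m,0,2)[0],key=cv2.contourArea);ap=cv2.approxPolyDP(cn,6,True)[:,0];print(ap.tolist())
P=np.array([ray(c,*p,.03)[:2] for p in ap]);print(P.round(4).tolist(),P.mean(0))
r=cv2.minAreaRect((P*1e4).astype(np.float32));print(r)
print(g[191,135:185].tolist()); print(g[165:215,160].tolist())
```

```text
[352 157  41  30 893]
right edge y [0.48067597 0.2633565  0.072     ] bottom edge [0.49464403 0.24922239 0.072     ]
[[184, 157], [118, 162], [131, 225], [193, 220]]
[[0.4675, 0.0272], [0.4735, -0.0547], [0.5569, -0.0486], [0.5501, 0.0332]] [ 0.51199544 -0.01072965]
((5121.779296875, -107.08203125), (836.5608520507812, 821.0137939453125), 4.18556547164917)
[176, 176, 177, 177, 175, 162, 138, 112, 83, 59, 51, 56, 88, 136, 169, 179, 178, 178, 177, 178, 178, 178, 178, 179, 179, 179, 179, 179, 179, 178, 180, 178, 179, 180, 180, 176, 168, 165, 174, 179, 180, 180, 180, 180, 180, 180, 180, 181, 181, 181]
[185, 185, 184, 184, 183, 184, 183, 183, 182, 182, 183, 180, 169, 161, 167, 178, 181, 180, 181, 180, 181, 180, 179, 178, 180, 178, 179, 179, 178, 178, 179, 177, 178, 178, 178, 178, 171, 144, 99, 78, 103, 134, 159, 171, 176, 176, 176, 175, 175, 174]
```

Call:
jog_arm:
  series: [0.003,0.04,0,0,0,0,1,0.006,0.08,0,0,0,0,1,0.01,0.115,0,0,0,0,1,0.01,0.135,0,0,0,0,1,0.01,0.135,0,0,0,0,1]

```text
time: 4.0
tool_pos: [0.4786, 0.2607, 0.196]
tcp_rot: [-0.004, 1.0, 0.002, 0.0]
wrist_force: [-0.4, -0.2, -0.3]
grip_width: 0.0381
grip_force: 0.0
```

Call:
jog_arm:
  series: [0,0,0.035,0,0,0,1,0,0,0.07,0,0,0,1,0,0,0.1,0,0,0,1,0,0,0.121,0,0,0,1,0,0,0.121,0,0,0,1]

```text
time: 4.42
tool_pos: [0.4776, 0.2531, 0.0713]
tcp_rot: [-0.001, 1.0, -0.002, -0.003]
wrist_force: [-0.5, -0.4, 0.3]
grip_width: 0.0717
grip_force: 0.0
```

Call:
jog_arm:
  series: [0,0,0,0,0,0,0,0,0,0,0,0,0,0,0,0,0,0,0,0,0,0,0,0,0,0,0,0,0,0,0,0,0,0,0]
  force: 40

```text
time: 4.83
tool_pos: [0.4804, 0.254, 0.0763]
tcp_rot: [-0.0, 1.0, 0.001, 0.001]
wrist_force: [0.3, 0.8, 0.3]
grip_width: 0.0477
grip_force: 0.0
```

Call:
jog_arm:
  series: [0,0,0,0,0,0,0,0,0,0,0,0,0,0,0,0,0,0,0,0,0,0,0,0,0,0,0,0,0,0,0,0,0,0,0]

```text
time: 5.25
tool_pos: [0.4808, 0.2525, 0.0766]
tcp_rot: [0.001, 1.0, -0.0, 0.001]
wrist_force: [-0.4, -7.8, 22.2]
grip_width: 0.0142
grip_force: 11.3
```

Call:
jog_arm:
  series: [0,0,0,0,0,0,0,0,0,0,0,0,0,0,0,0,0,0,0,0,0,0,0,0,0,0,0,0,0,0,0,0,0,0,0]

```text
time: 5.67
tool_pos: [0.4809, 0.2528, 0.0766]
tcp_rot: [0.001, 1.0, -0.0, 0.001]
wrist_force: [-0.5, -6.2, 20.2]
grip_width: 0.0007
grip_force: 10.2
```

```bash
python3 -c "
from h import *
c=grab('side');t=grab('top')
a=cv2.resize(c['frame'][100:180,180:320],None,fx=4,fy=4,interpolation=2);b=cv2.resize(t['frame'][90:230,90:300],(480,320))
cv2.imwrite('pics/s2.png',np.vstack([a[:,:,::-1],np.hstack([b,np.zeros((320,80,3),np.uint8)])[:,:,::-1]])[:600])
s=state();print(s['grip_width'],s['tool_pos'],s['wrist_force'])"
```

```text
0.0003624782469143177 [0.4808636  0.25288991 0.07659999] [-0.38993969 -4.24838884 19.27105202]
```

View pics/s2.png

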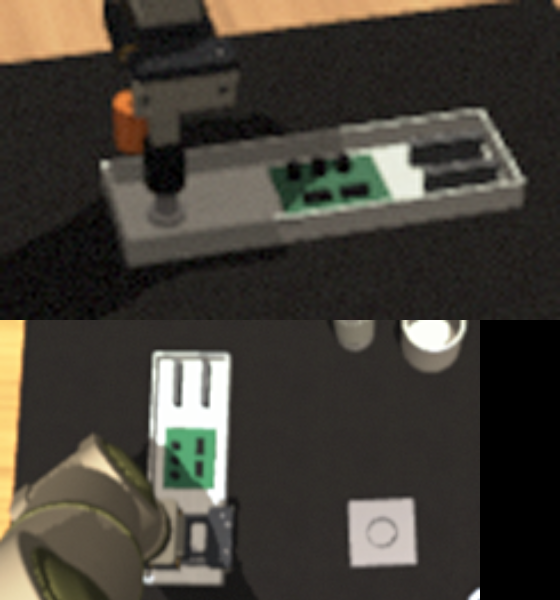

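Side view: the cap still hangs on the post (crop rows 147–192), with the closed fingers apparently resting on its top. I'll check by projection.

```bash
python3 -c "
from h import *
c=grab('side')
for z in(.003,.032,.0516,.072,.0766,.11,.135):
  p=proj(c,[.48,.250,z]);print(z,((p-[180,100])*4).round())
f=c['frame']
for v in range(125,152): print(v,(v-100)*4,f[v,214:230].mean(1).round().astype(int).tolist() if 0 else f[v,218:225].mean(0).round().tolist())
s=state();print(s['joints'],s['effort'])"
```

```text
0.003 [161. 217.]
0.032 [160. 187.]
0.0516 [159. 166.]
0.072 [158. 143.]
0.0766 [158. 138.]
0.11 [157. 101.]
0.135 [156.  72.]
125 100 [77.0, 71.0, 61.0]
126 104 [76.0, 70.0, 60.0]
127 108 [76.0, 70.0, 61.0]
128 112 [72.0, 67.0, 58.0]
129 116 [69.0, 64.0, 56.0]
130 120 [72.0, 68.0, 58.0]
131 124 [69.0, 64.0, 56.0]
132 128 [70.0, 66.0, 57.0]
133 132 [71.0, 65.0, 57.0]
134 136 [69.0, 65.0, 57.0]
135 140 [59.0, 55.0, 48.0]
136 144 [36.0, 34.0, 30.0]
137 148 [13.0, 14.0, 15.0]
138 152 [12.0, 11.0, 11.0]
139 156 [8.0, 8.0, 8.0]
140 160 [12.0, 11.0, 10.0]
141 164 [10.0, 6.0, 6.0]
142 168 [6.0, 7.0, 7.0]
143 172 [11.0, 7.0, 9.0]
144 176 [8.0, 7.0, 9.0]
145 180 [11.0, 8.0, 9.0]
146 184 [6.0, 7.0, 5.0]
147 188 [12.0, 10.0, 10.0]
148 192 [41.0, 39.0, 37.0]
149 196 [68.0, 64.0, 60.0]
150 200 [73.0, 69.0, 65.0]
151 204 [69.0, 66.0, 61.0]
[-0.53883838  0.59944138 -0.07299311  2.13256249  0.10665984  0.41135452
  0.87280842] [-2.45072767e+00 -5.33382940e+01 -1.98301569e+00 -1.15222228e+01
 -5.21897413e-01 -1.33613627e+00  2.79170898e-03]
```

Call:
jog_arm:
  series: [0,0,-0.02,0,0,0,0.2,0,0,-0.05,0,0,0,0.5,0,0,-0.08,0,0,0,0.5,0,0,-0.1,0,0,0,0.5,0,0,-0.1,0,0,0,0.5]

```text
time: 6.23
tool_pos: [0.4815, 0.2548, 0.179]
tcp_rot: [0.0, 1.0, 0.002, 0.003]
wrist_force: [0.3, 0.4, -0.5]
grip_width: 0.0289
grip_force: 0.0
```

```bash
python3 -c "
from h import *
c=grab('side');t=grab('top');s=state();print(s['tool_pos'],s['tcp_rot'],s['grip_width'])
p=np.array(s['tool_pos']);w=s['grip_width']/2
a=cv2.resize(c['frame'][85:160,180:320],None,fx=4,fy=4,interpolation=2)
for dz,col in((0,(255,0,0)),(-.006,(0,255,0)),(-.025,(0,0,255))):
  for sy in(-1,1):
    q=(proj(c,p+[0,sy*w,dz])-[180,85])*4;cv2.circle(a,tuple(int(i) for i in q),3,col,-1)
w=grab('wrist')
b=w['frame'][190:290,120:390];b=cv2.resize(b,(560,207))
cv2.imwrite('pics/s3.png',np.vstack([a,b])[:,:,::-1])"
```

```text
[0.48010475 0.25394826 0.17570406] [-7.98144326e-05  9.99999515e-01  5.25473239e-04  8.29451245e-04] 0.037421003829293024
```

View pics/s3.png

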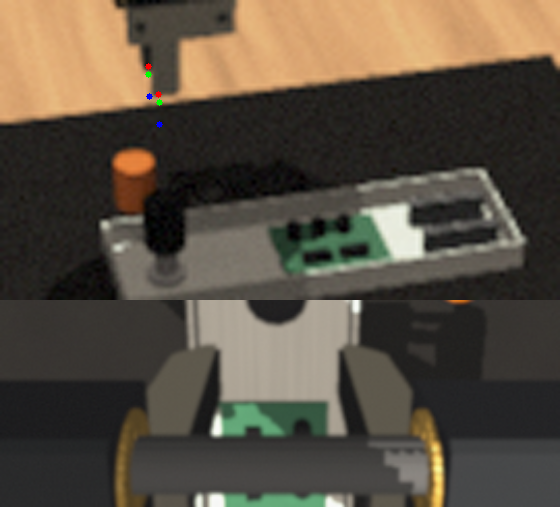

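The closed finger tip sits about 25 mm higher in the side view (crop row 95) than the projected tip (row 125). Contact with the cap top agrees with that: the tips are effectively only about 5 mm ahead of the reported TCP. I'll grip about 20 mm deeper.

Call:
jog_arm:
  series: [0,-0.005,0,0,0,0,1,0,-0.005,0.01,0,0,0,1,0,-0.005,0.02,0,0,0,1,0,-0.005,0.03,0,0,0,1,0,-0.005,0.04,0,0,0,1]

```text
time: 6.8
tool_pos: [0.4794, 0.2485, 0.1331]
tcp_rot: [-0.0, 1.0, -0.0, -0.001]
wrist_force: [0.5, -0.4, 0.1]
grip_width: 0.0748
grip_force: 0.0
```

Call:
jog_arm:
  series: [0,0,0.02,0,0,0,1,0,0,0.04,0,0,0,1,0,0,0.06,0,0,0,1,0,0,0.08,0,0,0,1,0,0,0.08,0,0,0,1]

```text
time: 7.22
tool_pos: [0.4779, 0.2479, 0.051]
tcp_rot: [-0.0, 1.0, -0.001, -0.003]
wrist_force: [-0.3, -0.3, 0.0]
grip_width: 0.093
grip_force: 0.0
```

Call:
jog_arm:
  series: [0,0,0,0,0,0,0.2,0,0,0,0,0,0,0.2,0,0,0,0,0,0,0.2,0,0,0,0,0,0,0.2,0,0,0,0,0,0,0.2]
  force: 20

```text
time: 7.63
tool_pos: [0.4803, 0.2489, 0.0559]
tcp_rot: [-0.0, 1.0, 0.0, 0.001]
wrist_force: [-0.5, -0.2, 0.5]
grip_width: 0.0645
grip_force: 0.0
```

Call:
jog_arm:
  series: [0,0,0,0,0,0,0.2,0,0,0,0,0,0,0.2,0,0,0,0,0,0,0.2,0,0,0,0,0,0,0.2,0,0,0,0,0,0,0.2]

```text
time: 8.05
tool_pos: [0.4799, 0.2489, 0.0551]
tcp_rot: [-0.0, 1.0, 0.0, 0.0]
wrist_force: [-0.2, 1.7, 1.6]
grip_width: 0.0307
grip_force: 20.2
```

Call:
jog_arm:
  series: [0,0,0,0,0,0,0.2,0,0,0,0,0,0,0.2,0,0,0,0,0,0,0.2,0,0,0,0,0,0,0.2,0,0,0,0,0,0,0.2]

```text
time: 8.47
tool_pos: [0.4799, 0.2488, 0.0551]
tcp_rot: [-0.0, 1.0, 0.0, 0.0]
wrist_force: [-0.0, -0.4, 2.2]
grip_width: 0.0314
grip_force: 20.0
```

Call:
jog_arm:
  series: [0,0,-0.015,0,0,0,0.2,0,0,-0.035,0,0,0,0.2,0,0,-0.06,0,0,0,0.2,0,0,-0.08,0,0,0,0.2,0,0,-0.08,0,0,0,0.2]

```text
time: 8.88
tool_pos: [0.4812, 0.2493, 0.1382]
tcp_rot: [0.0, 1.0, 0.001, 0.002]
wrist_force: [1.8, 0.5, 0.1]
grip_width: 0.0315
grip_force: 20.0
```

Call:
jog_arm:
  series: [-0.005,-0.03,0,0,0,0,0.2,-0.01,-0.06,0,0,0,0,0.2,-0.015,-0.09,0,0,0,0,0.2,-0.02,-0.12,0,0,0,0,0.2,-0.02,-0.13,0,0,0,0,0.2]

```text
time: 9.3
tool_pos: [0.4999, 0.1139, 0.1343]
tcp_rot: [0.002, 1.0, -0.001, -0.001]
wrist_force: [-0.4, 0.4, -0.2]
grip_width: 0.0314
grip_force: 20.0
```

```bash
python3 -c "
from h import *
import pickle
c=grab('side');t=grab('top');w=grab('wrist')
pickle.dump((c,t,w),open('post.pkl','wb'))
a=c['frame'][60:260,120:320];b=w['frame'][90:330,100:480];b2=cv2.resize(b,(570,360));a=cv2.resize(a,(230,230))
o=np.zeros((590,800,3),np.uint8);o[:230,:230]=a;o[230:,:570]=b2;q=cv2.resize(t['frame'][95:225,140:280],(280,260))[:230];o[:230,240:520]=q
cv2.imwrite('pics/s4.png',o[:,:,::-1])
go(.512,-.0107,.135,90);print(state()['grip_width'])"
```

```text
t 9.45 tcp [0.4996 0.1184 0.1346] go [-0.0126 -0.1291 -0.0004] [ 0.     -0.0006 -0.0015]
0.031211808628239922
```

View pics/s4.png

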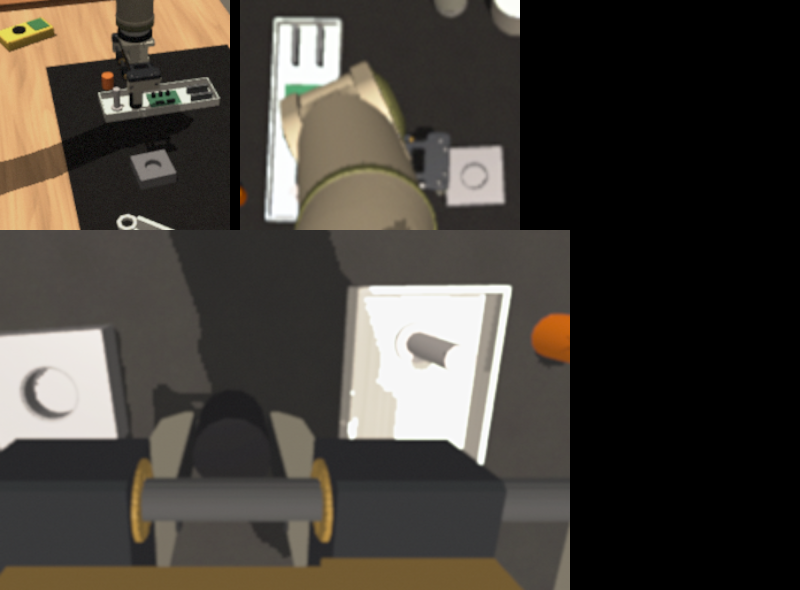

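The cap is held between the fingers, the post is bare at composite (430,350), and the recess is at composite (50,392). Now over the recess.

Call:
jog_arm:
  series: [-0.003,-0.03,0,0,0,0,0.2,-0.006,-0.06,0,0,0,0,0.2,-0.01,-0.095,0,0,0,0,0.2,-0.0125,-0.12,0,0,0,0,0.2,-0.0125,-0.129,0,0,0,0,0.2]

```text
time: 9.87
tool_pos: [0.5128, -0.0121, 0.1347]
tcp_rot: [0.001, 1.0, -0.0, 0.0]
wrist_force: [-0.8, 0.4, 0.6]
grip_width: 0.0315
grip_force: 20.0
```

Call:
jog_arm:
  series: [0,0,0.01,0,0,0,0.2,0,0,0.03,0,0,0,0.2,0,0,0.05,0,0,0,0.2,0,0,0.065,0,0,0,0.2,0,0,0.065,0,0,0,0.2]

```text
time: 10.28
tool_pos: [0.511, -0.007, 0.067]
tcp_rot: [-0.002, 1.0, 0.001, -0.002]
wrist_force: [-0.6, -0.3, 0.0]
grip_width: 0.0306
grip_force: 20.0
```

```bash
python3 -c "
from h import *
go(.512,-.0107,.038,90);s=state();print(s['grip_width'],s['wrist_force'])
w=grab('wrist');a=cv2.resize(w['frame'][100:300,140:380],(720,600));cv2.imwrite('pics/s5.png',a[:,:,::-1])"
```

```text
t 10.2833 tcp [ 0.511 -0.007  0.067] go [-0.0011 -0.0037  0.029 ] [ 0.0012 -0.0041  0.004 ]
0.030646281161458157 [-0.59280413 -0.2809041   0.03932953]
```

Call:
jog_arm:
  series: [0,0,0,0,0,0,0.2,0,0,0,0,0,0,0.2,0,0,0,0,0,0,0.2,0,0,0,0,0,0,0.2,0,0,0,0,0,0,0.2]

```text
time: 10.75
tool_pos: [0.5127, -0.0102, 0.0707]
tcp_rot: [0.0, 1.0, 0.0, 0.001]
wrist_force: [1.1, 1.0, -0.2]
grip_width: 0.0311
grip_force: 20.0
```

Call:
jog_arm:
  series: [0,0,0.006,0,0,0,0.2,0,0,0.012,0,0,0,0.2,0,0,0.017,0,0,0,0.2,0,0,0.021,0,0,0,0.2,0,0,0.021,0,0,0,0.2]

```text
time: 11.17
tool_pos: [0.5118, -0.0102, 0.0479]
tcp_rot: [-0.0, 1.0, -0.0, -0.001]
wrist_force: [-0.8, -0.6, -0.7]
grip_width: 0.0308
grip_force: 20.0
```

Call:
jog_arm:
  series: [0,0,0.003,0,0,0,0.2,0,0,0.006,0,0,0,0.2,0,0,0.009,0,0,0,0.2,0,0,0.011,0,0,0,0.2,0,0,0.011,0,0,0,0.2]

```text
time: 11.58
tool_pos: [0.5122, -0.0102, 0.0376]
tcp_rot: [-0.0, 1.0, -0.0, -0.0]
wrist_force: [-0.8, 0.6, 0.0]
grip_width: 0.0313
grip_force: 20.0
```

Call:
jog_arm:
  series: [0,0,0,0,0,0,0.6,0,0,0,0,0,0,0.6,0,0,0,0,0,0,0.6,0,0,0,0,0,0,0.7,0,0,-0.01,0,0,0,0.8]

```text
time: 12.0
tool_pos: [0.5117, -0.0102, 0.0473]
tcp_rot: [-0.0, 1.0, -0.0, -0.001]
wrist_force: [-0.1, -0.2, 0.2]
grip_width: 0.0601
grip_force: 0.0
```

Call:
jog_arm:
  series: [0,0,-0.03,0,0,0,0.8,0,0,-0.06,0,0,0,0.8,0,0,-0.1,0,0,0,0.8,0,0,-0.14,0,0,0,0.8,0,0,-0.14,0,0,0,0.8]

```text
time: 12.42
tool_pos: [0.5152, -0.0101, 0.1954]
tcp_rot: [0.0, 1.0, 0.0, 0.005]
wrist_force: [1.3, 0.0, -0.7]
grip_width: 0.074
grip_force: 0.0
```

```bash
python3 -c "
from h import *
import pickle
w=grab('wrist');c=grab('side');pickle.dump((w,c),open('cap.pkl','wb'))
o=np.zeros((600,800,3),np.uint8);o[:384,:512]=w['frame'];q=cv2.resize(c['frame'][175:235,220:290],(280,240),interpolation=2);o[:240,520:800]=q
cv2.imwrite('pics/s6.png',o[:400,:,::-1])
for z in(.03,.054): print(proj(w,[.512,-.0107,z]),(proj(c,[.512,-.0107,z])-[220,175])*4+[520,0])
print(state()['tool_pos'],state()['grip_width'])"
```

```text
[254.19013949 170.7321567 ] [646.84982188 113.19629449]
[254.18988058 175.01245344] [647.43074639  86.74475115]
[ 0.51313346 -0.01039032  0.19049423] 0.07439986810147492
```

View pics/s6.png

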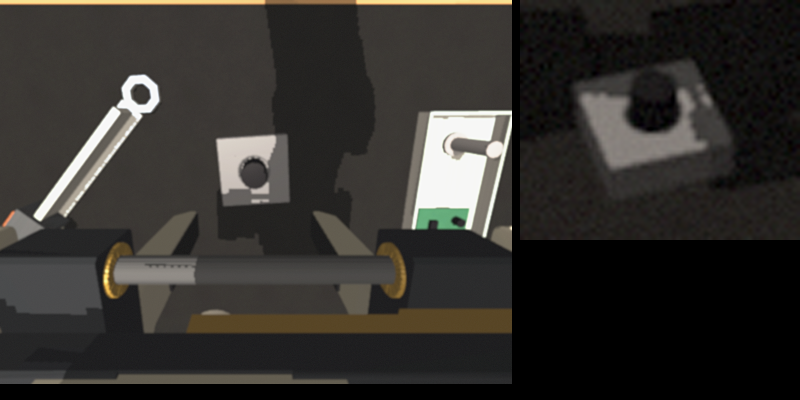

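The cap is seated: in the side crop its top is at row ~80 against 87 predicted. The post top is at (494,150) and the eye at (140,95). Now I'll measure the post, chassis yaw and bracket.

Run:
```python
from h import *
import pickle
w,_=pickle.load(open('cap.pkl','rb'));d=pickle.load(open('d.pkl','rb'))
def circ(c,x0,x1,y0,y1,rmin,rmax,z,name,k=4):
    g=cv2.cvtColor(c['frame'],cv2.COLOR_RGB2GRAY)[y0:y1,x0:x1];G=cv2.GaussianBlur(cv2.resize(g,None,fx=k,fy=k,interpolation=cv2.INTER_CUBIC),(5,5),0)
    H=cv2.HoughCircles(G,cv2.HOUGH_GRADIENT,1,5,param1=80,param2=12,minRadius=int(rmin*k),maxRadius=int(rmax*k))
    if H is not None:
        for h in H[0][:3]: u,v=(h[:2]+.5)/k-.5+[x0,y0];print(name,round(u,1),round(v,1),'r',h[2]/k,ray(c,u,v,z).round(4))
circ(w,470,512,130,172,5,12,.066,'post')
circ(w,115,168,68,125,14,26,.01,'eye outer');circ(w,120,160,75,115,7,14,.01,'eye hole')
circ(d['top'],285,320,200,232,5,10,.01,'eye top-cam')
circ(w,235,275,150,195,8,16,.054,'cap')
# expected radii
for X,r in(([.48,.249,.066],.009),([.42,-.15,.01],.021),([.512,-.0107,.054],.016)): print(np.linalg.norm(proj(w,X)-proj(w,np.array(X)+[r,0,0])),proj(w,X))
# web/flange lines + transformer in top cam
c=d['top'];f=c['frame'].astype(int);hsv=cv2.cvtColor(c['frame'],cv2.COLOR_RGB2HSV)
g=f.mean(2);m=((g>70)).astype(np.uint8);m[:,:290]=0;m[:,372:]=0;m[:142]=0;m[228:]=0
core=((abs(f[:,:,0]-f[:,:,2])<25)&(g>70)&(g<150)).astype(np.uint8);core[:142]=0;core[175:]=0;core[:,:338]=0;core[:,372:]=0
core=cv2.morphologyEx(core,cv2.MORPH_OPEN,np.ones((3,3)))
cn=max(cv2.findContours(core,0,2)[0],key=cv2.contourArea);r=cv2.minAreaRect(cn);print('core',r,ray(c,*r[0],.046).round(4))
m[g<150]=0;ys,xs=np.where(m);P=np.array([ray(c,x,y,.02)[:2] for x,y in zip(xs,ys)])
v=cv2.fitLine(P.astype(np.float32),cv2.DIST_HUBER,0,.01,.01).ravel();print('yaw',np.degrees(np.arctan2(v[1],v[0])),v)
# chassis yaw in top: contour of bright pixels
q=(g>110).astype(np.uint8);q[:,:145]=0;q[:,200:]=0;q[:95]=0;q[212:]=0
cn=max(cv2.findContours(q,0,2)[0],key=cv2.contourArea);Q=np.array([ray(c,*p,.025)[:2] for p in cn[:,0]]);r=cv2.minAreaRect((Q*1e3).astype(np.float32));print('chassis',r)
```

```text
post 496.0 151.0 r 10.125 [0.4826 0.2507 0.066 ]
post 497.2 152.0 r 11.55 [0.4837 0.2523 0.066 ]
post 493.2 149.5 r 8.05 [0.481  0.2473 0.066 ]
eye outer 137.2 95.2 r 20.975 [ 0.422  -0.1538  0.01  ]
eye outer 139.5 93.5 r 19.075 [ 0.42   -0.1508  0.01  ]
eye outer 138.5 94.8 r 20.025 [ 0.4214 -0.1522  0.01  ]
eye hole 138.8 94.5 r 11.125 [ 0.4211 -0.1519  0.01  ]
eye hole 139.5 93.0 r 9.625 [ 0.4194 -0.1508  0.01  ]
eye hole 140.5 94.5 r 9.925 [ 0.4211 -0.1498  0.01  ]
eye top-cam 302.0 214.0 r 8.025 [ 0.4216 -0.1499  0.01  ]
eye top-cam 303.0 215.0 r 8.65 [ 0.4186 -0.153   0.01  ]
eye top-cam 300.2 216.0 r 5.9 [ 0.4154 -0.1447  0.01  ]
cap 254.2 174.5 r 13.65 [ 0.5114 -0.0106  0.054 ]
cap 253.2 170.8 r 15.3 [ 0.507  -0.0118  0.054 ]
cap 254.2 173.2 r 14.75 [ 0.5099 -0.0106  0.054 ]
8.51899530585335 [494.99958584 148.56663687]
17.943003979302336 [140.19565272  93.52083217]
13.365949805763096 [254.18988058 175.01245344]
core ((355.12432861328125, 157.86187744140625), (16.35247039794922, 18.95400047302246), 41.987213134765625) [ 0.5908 -0.3035  0.046 ]
yaw -42.900276 [ 0.7325396  -0.68072444  0.4920151  -0.21522781]
chassis ((596.6144409179688, 251.02316284179688), (315.88787841796875, 106.51714324951172), 0.31047049164772034)
```

Call:
jog_arm:
  series: [-0.005,-0.035,0,0,0,0.12,1,-0.01,-0.07,0,0,0,0.24,1,-0.016,-0.105,0,0,0,0.36,1,-0.021,-0.14,0,0,0,0.48,1,-0.027,-0.175,0.01,0,0,0.6,1]

```text
time: 12.93
tool_pos: [0.5393, -0.187, 0.1783]
tcp_rot: [0.298, 0.955, -0.0, 0.0]
wrist_force: [1.2, 0.1, -0.6]
grip_width: 0.0929
grip_force: 0.0
```

```bash
python3 -c "
from h import *
import pickle
go(.551,-.2677,.16,48.2)
c=pickle.load(open('w1.pkl','rb'));print(ray(c,253.3,300,.022))"
```

```text
t 12.9333 tcp [ 0.5393 -0.187   0.1783] go [-0.0556 -0.0597  0.0183] [-1.00e-04  3.00e-04  1.24e-01]
[0.67658632 0.25135813 0.022     ]
```

Call:
jog_arm:
  series: [-0.02,-0.02,0.01,0,0,0.124,1,-0.04,-0.045,0.018,0,0,0.124,1,-0.056,-0.06,0.018,0,0,0.124,1,-0.056,-0.06,0.018,0,0,0.124,1,-0.056,-0.06,0.018,0,0,0.124,1]

```text
time: 13.35
tool_pos: [0.5507, -0.2673, 0.1585]
tcp_rot: [0.355, 0.935, -0.0, -0.001]
wrist_force: [0.4, 1.1, 0.3]
grip_width: 0.0931
grip_force: 0.0
```

Run:
```python
from h import *
go(.551,-.2677,.16,48.2)
c=grab('wrist');t=grab('top')
R=Ro.from_euler('z',-41.8,degrees=True)
E0=np.array([.4205,-.151,0])
o=np.zeros((384,800,3),np.uint8);o[:,:512]=c['frame']
for x,z in((0,.01),(.05,.04),(.1,.04),(.14,.04),(.175,.04),(.2,.04),(.23,.046)):
    q=proj(c,E0+R.apply([x,0,z]));cv2.circle(o,tuple(int(round(i)) for i in q),2,(255,0,0),-1)
    q=proj(t,E0+R.apply([x,0,z]));cv2.circle(t['frame'],tuple(int(round(i)) for i in q),0,(255,0,0),-1)
o[:288,512:]=cv2.resize(t['frame'][140:230,285:375],(288,288),interpolation=0)
cv2.imwrite('pics/s7.png',o[:,:,::-1])
```

```text
t 13.35 tcp [ 0.5507 -0.2673  0.1585] go [-0.0005 -0.0001 -0.0015] [-0.0013 -0.0024  0.0035]
```

View pics/s7.png

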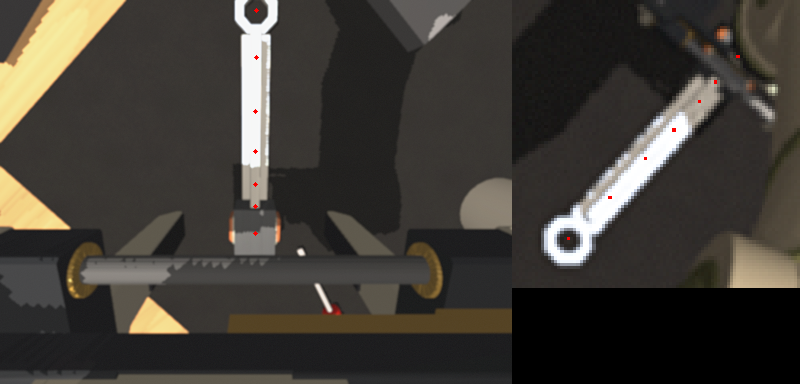

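The projected bracket model lies on the real one: eye (256,10), web along column 256, core (254,233). Descending to grip.

Call:
jog_arm:
  series: [0,0,0.035,0,0,0,1,0,0,0.07,0,0,0,1,0,0,0.1,0,0,0,1,0,0,0.11,0,0,0,1,0,0,0.11,0,0,0,1]

```text
time: 13.87
tool_pos: [0.5504, -0.2643, 0.0478]
tcp_rot: [0.353, 0.936, 0.0, -0.002]
wrist_force: [-0.3, -0.1, -0.3]
grip_width: 0.0929
grip_force: 0.0
```

Call:
jog_arm:
  series: [0,0,0.008,0,0,0,0.6,0,0,0.016,0,0,0,0.6,0,0,0.022,0,0,0,0.6,0,0,0.026,0,0,0,0.6,0,0,0.026,0,0,0,0.6]

```text
time: 14.28
tool_pos: [0.5517, -0.2663, 0.0238]
tcp_rot: [0.354, 0.935, 0.0, -0.0]
wrist_force: [-0.8, -0.7, -0.1]
grip_width: 0.0645
grip_force: 0.0
```

Call:
jog_arm:
  series: [0,0,0.004,0,0,0,0,0,0,0.004,0,0,0,0,0,0,0.004,0,0,0,0,0,0,0.004,0,0,0,0,0,0,0.004,0,0,0,0]
  force: 50

```text
time: 14.7
tool_pos: [0.5519, -0.2664, 0.0202]
tcp_rot: [0.354, 0.935, 0.0, 0.0]
wrist_force: [-0.0, 1.0, 0.4]
grip_width: 0.0304
grip_force: 0.0
```

Call:
jog_arm:
  series: [0,0,0,0,0,0,0,0,0,0,0,0,0,0,0,0,0,0,0,0,0,0,0,0,0,0,0,0,0,0,0,0,0,0,0]

```text
time: 15.12
tool_pos: [0.5516, -0.2666, 0.0201]
tcp_rot: [0.354, 0.935, -0.0, -0.0]
wrist_force: [-1.1, -0.5, 1.9]
grip_width: 0.0097
grip_force: 50.0
```

Call:
jog_arm:
  series: [0,0,0,0,0,0,0,0,0,0,0,0,0,0,0,0,0,0,0,0,0,0,0,0,0,0,0,0,0,0,0,0,0,0,0]

```text
time: 15.53
tool_pos: [0.5516, -0.2667, 0.0201]
tcp_rot: [0.354, 0.935, -0.0, -0.0]
wrist_force: [-3.1, -2.7, 2.9]
grip_width: 0.0095
grip_force: 50.0
```

Call:
jog_arm:
  series: [0,0,-0.005,0,0,0,0,0,0,-0.015,0,0,0,0,0,0,-0.03,0,0,0,0,0,0,-0.045,0,0,0,0,0,0,-0.06,0,0,0,0]

```text
time: 15.95
tool_pos: [0.5517, -0.2656, 0.0808]
tcp_rot: [0.354, 0.935, 0.0, -0.0]
wrist_force: [0.5, 0.3, -6.4]
grip_width: 0.0098
grip_force: 50.0
```

Call:
jog_arm:
  series: [0,0,-0.015,0,0,0,0,0,0,-0.03,0,0,0,0,0,0,-0.045,0,0,0,0,0,0,-0.06,0,0,0,0,0,0,-0.06,0,0,0,0]

```text
time: 16.37
tool_pos: [0.553, -0.2664, 0.143]
tcp_rot: [0.354, 0.935, 0.0, 0.002]
wrist_force: [0.9, -0.0, -6.2]
grip_width: 0.0098
grip_force: 50.0
```

Call:
jog_arm:
  series: [0,0,0,0,0,0,0,0,0,0,0,0,0,0,0,0,0,0,0,0,0,0,0,0,0,0,0,0,0,0,0,0,0,0,0]

```text
time: 16.78
tool_pos: [0.5514, -0.2662, 0.1392]
tcp_rot: [0.354, 0.935, -0.0, -0.001]
wrist_force: [-0.3, -0.4, -6.6]
grip_width: 0.0097
grip_force: 50.0
```

Run:
```python
from h import *
c=grab('wrist');s=state();print(s['moment'],s['wrist_force'],s['grip_width'])
T=Ro.from_quat(s['tcp_rot']);p=np.array(s['tool_pos'])
R=Ro.from_euler('z',-41.8,degrees=True)
g=cv2.cvtColor(c['frame'],cv2.COLOR_RGB2GRAY)
m=np.zeros_like(g);m[:,215:305]=(g[:,215:305]>150);print('rows',[(r,np.where(m[r])[0][[0,-1]].tolist()) for r in range(0,200,20) if m[r].any()])
# predicted eye
E0=p+R.apply([-.175,0,0]);print('eye pred px',proj(c,E0*[1,1,0]+[0,0,p[2]-.02+.01]))
print('web',[proj(c,p+R.apply([x,0,0])+[0,0,.02]).round(1).tolist() for x in(-.14,-.1,-.05)])
go(.6565,.2508,.138,90.6)
```

```text
[-0.06665851  0.00734773 -0.05760353] [ 0.78155729 -0.1301756  -6.14799443] 0.009822178340708074
rows [(0, [228, 280]), (20, [229, 280]), (40, [229, 279]), (60, [230, 279]), (80, [230, 278]), (100, [230, 278]), (120, [231, 277]), (140, [231, 277]), (160, [232, 277]), (180, [232, 276])]
eye pred px [258.00020048 -94.04035468]
web [[258.2, -48.5], [257.3, 50.5], [256.5, 154.5]]
t 16.8333 tcp [ 0.5515 -0.2662  0.1393] go [0.2637 0.457  0.0014] [ 0.     -0.0011 -0.7341]
```

Call:
jog_arm:
  series: [0.008,0.014,0,0,0,-0.02,0,0.021,0.036,0,0,0,-0.06,0,0.036,0.061,0,0,0,-0.1,0,0.052,0.088,0,0,0,-0.14,0,0.067,0.113,0,0,0,-0.183,0]

```text
time: 17.25
tool_pos: [0.5766, -0.1354, 0.1398]
tcp_rot: [0.266, 0.964, 0.0, -0.0]
wrist_force: [0.5, 0.1, -6.2]
grip_width: 0.0094
grip_force: 50.0
```

Call:
jog_arm:
  series: [0.009,0.025,0,0,0,-0.036,0,0.018,0.05,0,0,0,-0.073,0,0.027,0.074,0,0,0,-0.11,0,0.036,0.099,0,0,0,-0.146,0,0.045,0.124,0,0,0,-0.183,0]

```text
time: 17.67
tool_pos: [0.6016, -0.0061, 0.1398]
tcp_rot: [0.177, 0.984, -0.0, -0.0]
wrist_force: [-1.1, 0.5, -6.4]
grip_width: 0.0096
grip_force: 50.0
```

Call:
jog_arm:
  series: [0.004,0.026,0,0,0,-0.036,0,0.008,0.052,0,0,0,-0.073,0,0.013,0.078,0,0,0,-0.11,0,0.017,0.104,0,0,0,-0.146,0,0.021,0.13,0,0,0,-0.183,0]

```text
time: 18.08
tool_pos: [0.6273, 0.123, 0.1397]
tcp_rot: [0.086, 0.996, -0.0, -0.0]
wrist_force: [0.6, -0.1, -7.1]
grip_width: 0.0099
grip_force: 50.0
```

Call:
jog_arm:
  series: [0,0.03,0,0,0,-0.04,0,-0.001,0.058,0,0,0,-0.08,0,-0.002,0.085,0,0,0,-0.12,0,-0.003,0.105,0,0,0,-0.15,0,-0.003,0.12,0,0,0,-0.183,0]

```text
time: 18.5
tool_pos: [0.651, 0.2422, 0.1396]
tcp_rot: [-0.006, 1.0, 0.001, -0.0]
wrist_force: [0.2, 1.3, -6.9]
grip_width: 0.0094
grip_force: 50.0
```

Call:
jog_arm:
  series: [0,0,0,0,0,0,0,0,0,0,0,0,0,0,0,0,0,0,0,0,0,0,0,0,0,0,0,0,0,0,0,0,0,0,0]

```text
time: 18.92
tool_pos: [0.6514, 0.2374, 0.14]
tcp_rot: [-0.003, 1.0, -0.0, -0.0]
wrist_force: [0.7, 0.5, -7.0]
grip_width: 0.0099
grip_force: 50.0
```

Run:
```python
from h import *
go(.6565,.2508,.138,90.6);s=state();print(s['grip_width'],s['wrist_force'],s['moment'])
```

```text
t 18.9167 tcp [0.6514 0.2374 0.14  ] go [-0.0052  0.0134  0.002 ] [-0.0008 -0.0001 -0.004 ]
0.009899336195489824 [ 0.66481641  0.54250403 -6.99607363] [-0.01875326  0.00276394  0.05640777]
```

Call:
jog_arm:
  series: [-0.002,0.004,0,0,0,0,0,-0.004,0.009,0.001,0,0,0,0,-0.005,0.013,0.002,0,0,0,0,-0.005,0.013,0.002,0,0,0,0,-0.005,0.013,0.002,0,0,0,0]

```text
time: 19.33
tool_pos: [0.656, 0.2526, 0.1378]
tcp_rot: [-0.005, 1.0, 0.0, -0.0]
wrist_force: [0.3, -1.0, -7.0]
grip_width: 0.0094
grip_force: 50.0
```

Call:
jog_arm:
  series: [0,0,0,0,0,0,0,0,0,0,0,0,0,0,0,0,0,0,0,0,0,0,0,0,0,0,0,0,0,0,0,0,0,0,0]

```text
time: 19.75
tool_pos: [0.6562, 0.2518, 0.1381]
tcp_rot: [-0.004, 1.0, -0.0, 0.0]
wrist_force: [0.3, -0.4, -6.6]
grip_width: 0.0097
grip_force: 50.0
```

Run:
```python
from h import *
go(.6565,.2508,.138,90.6)
s=state();p=np.array(s['tool_pos'])
c=grab('side','side_end.png');t=grab('top','top_end.png');f=c['frame']
u=.118
E0=np.array([.481,.249,u]);B=lambda x,y,z:np.array([.481+x,.249+.0105*x+y,u+z])
print('eye pred side',proj(c,E0+[0,0,.01]),'top',proj(t,E0+[0,0,.01]))
print('eye extents',[proj(c,E0+[a,b,.01]).round(1).tolist() for a,b in((-.021,0),(.021,0),(0,-.021),(0,.021))])
print('core top corners',[proj(c,B(x,y,.046)).round(1).tolist() for x in(.203,.257) for y in(-.023,.023)])
e=proj(c,E0+[0,0,.01]).astype(int)
g=cv2.cvtColor(f,cv2.COLOR_RGB2GRAY)
np.set_printoptions(linewidth=250)
print(e);print(g[e[1]-18:e[1]+22:1,e[0]-26:e[0]+26:2])
# copper windings
h=cv2.cvtColor(f,cv2.COLOR_RGB2HSV);k=proj(c,B(.23,-.029,.02)).astype(int);print('copper pred',k)
mm=((h[:,:,1]>110)&(h[:,:,0]<15)&(h[:,:,2]>70));ys,xs=np.where(mm[k[1]-30:k[1]+30,k[0]-30:k[0]+30]);print(len(xs),xs.mean()+k[0]-30 if len(xs) else 0,ys.mean()+k[1]-30 if len(xs) else 0)
```

```text
t 19.75 tcp [0.6562 0.2518 0.1381] go [-0.0003 -0.001   0.0001] [-0.0001  0.0001 -0.0024]
eye pred side [219.50243684 120.19182142] top [162.46335526 187.07857263]
eye extents [[212.4, 121.1], [226.6, 119.3], [221.0, 124.2], [218.0, 116.2]]
core top corners [[289.5, 104.9], [284.8, 96.6], [307.1, 102.5], [302.0, 94.4]]
[219 120]
[[189 190 185 ... 185 184 182]
 [190 187 185 ... 184 185 181]
 [190 190 186 ... 183 187 183]
 ...
 [ 35  33  34 ...  98  96  96]
 [ 35  38  34 ...  97  98  98]
 [ 33  37  37 ... 142 151 193]]
copper pred [298 112]
100 301.97 101.5
```

Run:
```python
import cv2,numpy as np,sys
np.set_printoptions(linewidth=250,threshold=sys.maxsize)
f=cv2.imread('pics/side_end.png');g=cv2.cvtColor(f,cv2.COLOR_BGR2GRAY);h=cv2.cvtColor(f,cv2.COLOR_BGR2HSV)
print('cols',np.arange(206,238,1)[::1]);
for r in range(108,148): print(r,g[r,206:238])
m=((h[:,:,1]>110)&(h[:,:,0]<12)&(h[:,:,2]>70))[85:130,270:325].astype(np.uint8)
n,l,st,ce=cv2.connectedComponentsWithStats(m)
print([(st[i]+[270,85,0,0,0]).tolist() for i in range(1,n) if st[i,4]>4],(ce[1:]+[270,85]).round(1).tolist())
dk=(g<90)[85:125,275:325]
for r in range(0,40,2): print(85+r,''.join('#' if v else '.' for v in dk[r]))
```

```text
cols [206 207 208 209 210 211 212 213 214 215 216 217 218 219 220 221 222 223 224 225 226 227 228 229 230 231 232 233 234 235 236 237]
108 [186 184 184 185 192 194 191 190 187 183 181 177 181 187 186 183 182 181 181 183 181 186 183 170 175 171 168 162 155 149 135 126]
109 [186 185 185 185 189 195 194 190 185 184 181 175 178 183 188 185 181 174 160 148 151 146 138 139 143 135 131 128 123 122 120 111]
110 [187 187 183 181 184 192 195 191 187 178 157 146 146 146 142 140 135 120  93  81  79  70  84 113 106 104  98 101 108 109 102  91]
111 [186 181 169 157 150 148 150 147 139 125  95  78  75  63  47  50  36  33  34  34  30  31  56  80  88  81  74  76  81  76  79  80]
112 [140 128 110  98  79  67  45  45  36  30  33  29  31  30  36  30  32  33  32  32  31  32  53  72  80  80  83  79  79  82  82  80]
113 [30 32 36 33 34 33 38 31 36 33 36 30 31 35 33 29 33 33 35 31 36 37 54 77 80 82 82 81 80 83 79 82]
114 [34 36 35 32 35 29 31 29 38 36 31 32 36 29 33 34 32 35 28 31 35 30 54 75 78 81 78 81 81 82 82 80]
115 [ 29  29  39  31  33  36  32  33  36  36  51  84 104 107 127 144 117  66  54  29  31  3
[... 4570 characters left out ...]
####################........#####.......
101 #########...################################......
103 .########....################################.....
105 .######################.......#################...
107 #######################...######################..
109 #################################################.
111 ##################################################
113 #####........#####################################
115 .............#####################################
117 ##################################################
119 ##################################################
121 ##################################################
123 ##################################################
```

The eye (cols 212–226, rows 116–123) and copper winding (299,109) are within about 3 px of the predicted pixels (roughly 3 mm per px in this view). The bracket is level and still, so I'm handing in.

```bash
python3 -c "
from h import *
s=state();print(s['time'],s['tool_pos'],s['grip_force'],np.abs(s['qvel']).max());print(finish_job())"
```

```text
19.85 [0.65624266 0.25183935 0.13808193] 49.99447524547577 0.0007906690467110774
the job is handed in; nothing more can be done
None
```

I handed the job in at 19.9 s: the cap is seated in the small grey holder, and the bracket is held level and still at its balance point, about 5 cm above the post and in line with post and seat to within a few mm by camera; no verdict was returned.

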